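# Slide a freshly painted model across the gap into the drying rack

## Robot

A 6-joint arm with a two-finger parallel gripper is mounted at the origin on a cart in front of the work surface, level with it; the furniture and walls round the work are solid. World frame = base frame: x ahead of the robot, y to its left, z up, the work surface at z = 0. Lengths are in m, angles in degrees, forces in N, time in s.
With the tool pointing down it reaches from about 0.4 to 0.925 m from the base axis. Payload 3.4 kg.
Tool frame: the origin (TCP) lies between the finger pads; the fingertips stand 22 mm ahead of it and the grasp point (between the pads) lies 3 mm ahead of it; z points along the fingers, y is the line along which they close (so a half turn about z gives the same grasp; the last joint's range is limited). The gripper opens to 85 mm and grips with 20 to 120 N. Pads are 22 mm wide; open, the fingers measure 114 mm over their backs; the gripper's body (76 mm by 85 mm) begins 54 mm behind the grasp point. The pads swing forward as they close: fully open they stand 13 mm farther back than shut.
Start: joints at [68.669, 17.578, 86.31, -0, 76.112, -4.211], TCP at [0.169, 0.55, 0.253] pointing down, gripper open.
Joint ranges: [-179.03, 179.03], [-60, 130.46], [8.19, 133.38], [-81.62, 261.62], [5.75, 156.47], [-153.77, 153.77]. Speed limits (degrees/s): [147.25, 147.25, 180, 180, 180, 180].

## Interface

Orientations are given as a 3x3 rotation matrix whose columns are the frame's x, y, z axes.
In Python, from rig import manip gives the robot as it stands.
- The arm moves only by the tool apply_moves, never from a script. Its argument "plan" is a list of rows, each an object of numbers: "dx", "dy", "dz": the shift along the tool's x, y, z each as a share of 0.25 m, from -1 to 1; "roll": the turn about the tool's z as a share of 1.5 rad, from -1 to 1. In form: [{"dx": .., "dy": .., "dz": .., "roll": ..}, ...]. A call has 1 to 20 rows; each row shifts and turns the commanded pose from where the row before left it, along the tool's axes as they then stand; what a row does not reach is not made up. A row lasts 1/8 s, in which the tool goes at most 62.5 mm and 10.7 degrees, less where a joint would pass 70% of its speed; a pose out of reach is approached as far as the arm can. A call with a number of a shift or a turn outside -1 to 1 is refused whole. A call with a gripper value outside its range is refused whole. "gripper" is the closure, from -1 (fully open) to 1 (shut), set as the call begins (left out, the last holds). The fingers move at their own pace and stop on an object; the grip force is fixed at half the most. Time passes only in rows, so rows that do not move let the fingers close. It gives the time, the measured TCP pose, the force, the opening and the grip force at its end, in the units of the state.
- manip.state(): the state, without advancing time (a new reading comes with each control period).
- manip.snapshot(name): name is "scene" or "top" or "wrist"; returns a dict with "pixels" (480x640x3 uint8, red, green, blue), "vertical_fov" (degrees; the focal length in pixels is half the picture's height over the tangent of half this angle, whatever the lens; pixels are square), "cx", "cy" (the principal point, pixels), "eye" and "orientation" of the camera in the world. Camera axes: x right, y up, looking along -z (the intrinsics and any distortion apply to the point x, -y, -z); pixel columns grow to the right and rows downward; lengths in m; the calibration is good to about 2 mm. The wrist camera is an equidistant fisheye: a pixel r from the principal point sees the ray r / f radians off the axis. A picture is of the moment at which its call begins. There is no depth.
- manip.job_done(): hands the job in; it is judged then, once.
The state is a dict: "t": time; "joint_positions": joint angles; "qd": joint speeds; "joint_torque": joint torques, N m; "ee_pos": TCP position; "ee_rot": TCP orientation; "ft_force": force on the tool from outside, world axes, zero at the start; "ft_torque": the same for the moment, N m; "gripper_width": opening from 0.0 (shut) to 1.0 (fully open); "grip_force": force on a finger pad.
Only numpy, scipy, OpenCV 4.12 (cv2) and the standard library are available. Lean on these libraries where they do the work, as an engineer would, in place of code of your own. Each camera call takes 0.05 s, during which the arm holds its last target. There are 200 camera calls.

## Task

Slide the plywood tray with the freshly painted model tank off the spray stand, straight over the open gap and into the drying rack: keep it level, never letting its nose sag into the gap and not lifting it, and ease it in between the runners until it bears firmly but not hard on the end stop. Then let go and swing the steel retaining bar fully shut behind the tray. The paint is wet, so do not touch the tank, and leave the other things on the bench as they are.

Things in the scene. Friction and masses are not known exactly. Their poses are not given: they have to be found in the camera images.
- stand: Spray stand at the left: a fixed plywood riser, 210 x 290 mm, flat top 75 mm above the bench, no lips. Origin at bench level under the middle of its top; y axis along the long side. The tray leaves over the edge at y = -145 mm of this frame.
- rack: Low fixed drying rack right of the stand. Origin at bench level, middle of its mouth; y points out of the mouth to the stand, so the tray goes in along -y. Two wooden runners stand 134.5 mm apart (tray: 130 mm), 12 mm high, their first 28 mm flared outward by 20 degrees. The rack may be up to 3 degrees and 10 mm out of line with the stand, so steer the tray to the rack's own axis.
- rack_mouth (a point): Middle of the front edge of the rack's flat sheet-metal floor, at floor height: y = -12 mm, 73.5 mm above the rack's origin; the floor is 0 to 3 mm lower than the stand's top. From here a lip slopes down and outward for 16 mm. The open gap from the stand's edge to this point is 138 to 150 mm.
- end_stop: End stop across the rack's inner end; its frame is the rack's. A board carries a bumper with two stiff rubber faces, 5 to 19 mm above the floor, on threaded rods: it is set anywhere from y = -279.5 to -289.5 mm, which is not reported and must be felt (or seen); it stays as set. Bearing firmly is a push of 4 N or more held for a moment; more than 20 N is too hard.
- tray_grip (a point): Middle of the tray's wooden grip, 32 mm above the tray's underside: an upright cleat 12 mm thick (tray's y), 100 mm wide, its top 52 mm above the underside, to be pinched from above with fingers closing along y. The point is 6 mm ahead of the tray's rear end and 234 mm behind the nose. Ahead of the cleat the tray's 6 mm floor is bare for some 70 mm, then comes the tank.
- tray: The tray: plywood, 130 mm wide (x), 240 mm long (y, from nose to grip), 0.12 kg, lips 16 mm high at sides and front. Loose on the stand, nose toward the rack. Origin at the middle of its underside, z up. Waxed skids, 2 mm, are its lowest part; it slides easily.
- tray_nose (a point): Middle of the front bottom edge of the tray (120 mm along -y from its origin). With the tank over its front half the tray balances only about 85 mm behind the nose: left to itself it tips into the gap before the nose reaches the rack. Home, the nose bears on the bumper, -279.5 to -289.5 mm in y of the rack's frame.
- model_tank: Freshly painted die-cast model tank, about 0.5 kg, 97 x 144 mm, 85 mm high with its aerial, loose on the front half of the tray, its length along the tray. Origin at the middle of its underside, z up.
- bar (a joint): Angle of the retaining bar, rad: 0 = pointing straight out of the mouth (rack's +y) beside the tray's path, negative = swung farther away from the tray; it grows clockwise seen from above; 1.57 = fully shut, across the mouth along the rack's +x, at its end of travel. It stays where it is left; about 1 N at the knob moves it.
- bar_pivot (a point): Pivot axis of the retaining bar, on the runner nearer the robot, 79 mm to the -x side of the rack's middle line, 30 mm inside the mouth. The bar: flat steel, 14 mm wide, 6 mm thick, underside 15 mm above the rack's floor. Shut, it passes 2.5 to 12.5 mm behind a tray that is home.
- bar_knob (a point): Middle of the black upright knob on the bar's free end, 68 mm from the pivot: 16 mm in diameter, its top 16 mm above this point; this point is 38 mm above the rack's floor.
- paint_jar: Bystander: small enamel jar, 44 mm wide, 46 mm high, on the bench under the gap. Origin under its middle.
- sanding_block: Bystander: sanding block 61 x 78 x 22 mm, on the bench under the gap. Origin under its middle.

How it is judged (in metres and radians):
On the way, in this order (a step that is already met when the one before it is completed fails the run):
1. the nose of the tray has come level over the gap onto the floor of the rack (y of tray_nose in the frame of rack below -0.02 m and angle between tray's own z axis and vertical below 0.05 rad), for 0.1 s.
2. with the bar still open, the tray is home and bears on the end stop with at least 4 N (y of tray_nose in the frame of rack below -0.2775 m and contact force between tray and end_stop above 4 N and value of joint bar below 0.6 rad), for 0.15 s.
At the end, for the whole second after the job is handed in: The tray lies flat on the rack's floor between the runners, its nose still at the end stop (no more than 2 mm short of the bumper's outermost setting, y = -279.5 mm); the retaining bar is shut behind it (joint above 1.45 rad); the tank stands upright where it stood on the tray; all is at rest (y of tray_nose in the frame of rack below -0.2775 m and x of tray_nose in the frame of rack between -0.006 and 0.006 m and angle between tray's own z axis and vertical below 0.025 rad and value of joint bar above 1.45 rad and horizontal distance between model_tank and tray below 0.055 m and angle between model_tank's own z axis and vertical below 0.08 rad and linear speed of each of tray, model_tank below 0.01 m/s); the robot touches nothing.
It fails at once if the tray tips or sags by more than 0.06 rad (3.4 degrees) (angle between tray's own z axis and vertical above 0.06 rad).
It fails at once if the tray is lifted or carried (more than 15 mm above the stand's top) (z of tray in the frame of stand above 0.09 m).
It fails at once if the tray is rammed on the end stop with more than 20 N, or pressed or jammed with more than 35 N in all, its load included, against the stand or the rack (contact force between tray and end_stop above 20 N or contact force between tray and rack above 35 N or contact force between tray and stand above 35 N).
It fails at once if the robot touches the wet tank, or the tank tips or slides some 15 mm on the tray (contact force between any of the fingers, the arm and model_tank above 0.3 N or horizontal distance between model_tank and tray above 0.055 m or horizontal distance between model_tank and tray below 0.022 m or angle between model_tank's own z axis and vertical above 0.2 rad).
It fails at once if another thing on the bench is pushed aside by more than 30 mm (distance of any of paint_jar, sanding_block from where it was at the start of the episode above 0.03 m).
It also fails if it takes over 72 s, if anything falls off the work surface, if the arm or the gripper's body presses on something with over 40 N, if the wrist force passes 120 N, or if a joint passes its speed limit or range.

## Working session

There is one attempt and no reset: what is moved stays moved. The work goes in short steps, Python scripts to look and compute and a tool call to move; the robot and the scene stay as the last step left them, time stands still between calls to the robot, and variables do not carry over. Pictures are saved under pics/ and viewed, at most 10 in all, crops included, and the job is handed in when it is done.

Besides the shell and the picture viewer there is one more tool, called as name([rows], argument=value, ...), one row to a line, values as JSON. apply_moves: Moves the arm, as the interface text tells. Shift numbers are shares of 0.25 m and turn numbers shares of 1.5 rad, none past 1 either way. Its arguments: {"type":"object","properties":{"plan":{"type":"array"},"gripper":{"type":"number"}},"required":["plan"]}

```bash
mkdir -p pics; cat > h.py <<'E'
from rig import manip
import numpy as np, cv2
def snap(n,save=None):
    s=manip.snapshot(n)
    if save: cv2.imwrite('pics/'+save,np.asarray(s['pixels'])[:,:,::-1])
    return s
def ray(s,u,v,fish=False):
    f=240/np.tan(np.radians(s['vertical_fov'])/2); x,y=(u-s['cx'])/f,(v-s['cy'])/f
    if fish:
        r=np.hypot(x,y); k=np.sin(r)/max(r,1e-9); d=np.array([x*k,-y*k,-np.cos(r)])
    else: d=np.array([x,-y,-1.])
    return np.array(s['eye']),np.array(s['orientation'])@d
def onz(s,u,v,z,fish=False):
    o,d=ray(s,u,v,fish); return o+d*(z-o[2])/d[2]
E
python3 - <<'E'
from h import *
for n in('top','scene'):
    s=snap(n,n+'1.png'); print(n,s['vertical_fov'],s['cx'],s['cy'],np.round(s['eye'],3),np.round(s['orientation'],3).tolist(),[k for k in s])
st=manip.state(); print(st)
E
```

```text
top 44.24509839250782 324.7147356593783 242.51081231991466 [0.23  0.099 1.137] [[0.112, 0.968, -0.223], [-0.994, 0.111, -0.019], [0.006, 0.224, 0.975]] ['pixels', 'vertical_fov', 'cx', 'cy', 'eye', 'orientation']
scene 55.76913648854162 315.4020980937711 232.05102763112436 [ 0.069 -0.564  0.459] [[0.879, 0.191, -0.436], [-0.476, 0.363, -0.801], [0.005, 0.912, 0.41]] ['pixels', 'vertical_fov', 'cx', 'cy', 'eye', 'orientation']
{'t': 0.1, 'joint_positions': array([ 6.86692050e+01,  1.76188836e+01,  8.63746758e+01,  1.62107267e-03,
        7.61115117e+01, -4.20992915e+00]), 'qd': array([-0.06099532,  0.01599766, -0.11442791, -0.00832995,  0.01820237,
        0.08851243]), 'joint_torque': array([-5.73137622e-04, -4.58528173e+01, -2.52605242e+01, -1.58737803e-04,
        5.69888565e-03, -1.47825892e-05]), 'ee_pos': array([0.16906648, 0.54898489, 0.25247541]), 'ee_rot': array([[-9.55683806e-01,  2.94394266e-01, -6.92645773e-04],
       [ 2.94395036e-01,  9.55682311e-01, -1.69821986e-03],
       [ 1.62003123e-04, -1.82687270e-03, -9.99998318e-01]]), 'ft_force': array([-0.13164758, -0.16576751,  0.03931224]), 'ft_torque': array([-0.01842732, -0.03644302,  0.05012531]), 'grip_force': 0.0, 'gripper_width': 1.0046262697219475}
```

View pics/top1.png

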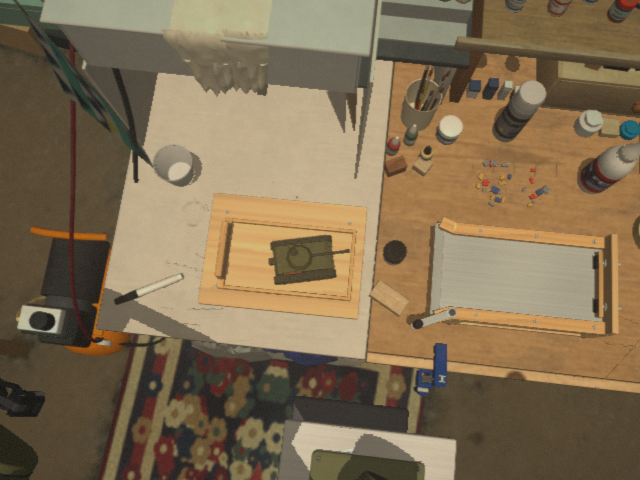

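View pics/scene1.png

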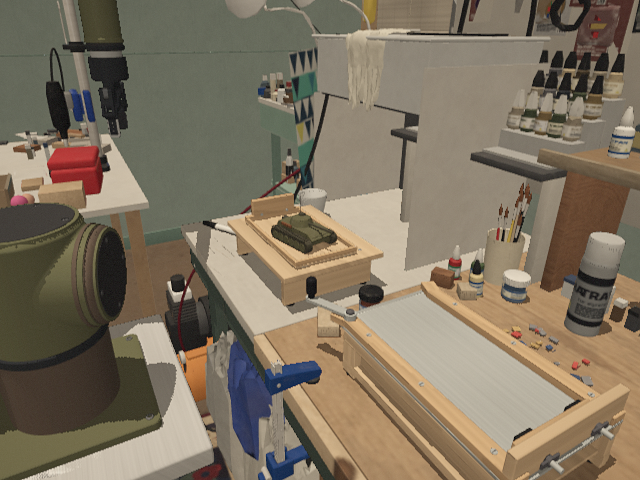

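The top view shows the tray on its stand at about (285, 258), with the cleat at (223, 250). The rack spans (435–605, 225–325) and the bar's knob is at (418, 323), so the bar is open. I'll enlarge both areas to pick edges.

```bash
python3 - <<'E'
import cv2
a=cv2.imread('pics/top1.png')
cv2.imwrite('pics/c1.png',cv2.resize(a[185:325,195:380],None,fx=4,fy=4,interpolation=cv2.INTER_CUBIC))
cv2.imwrite('pics/c2.png',cv2.resize(a[210:340,405:625],None,fx=3.6,fy=3.6,interpolation=cv2.INTER_CUBIC))
E
```

```text
(no output)
```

View pics/c1.png

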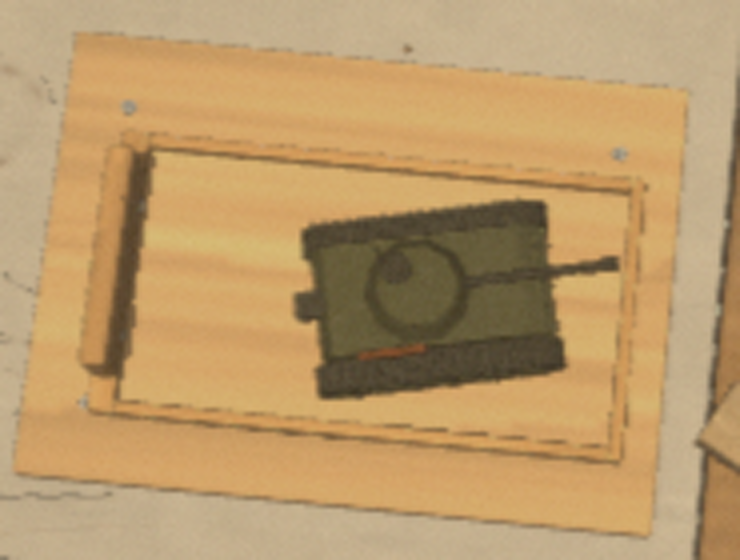

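View pics/c2.png

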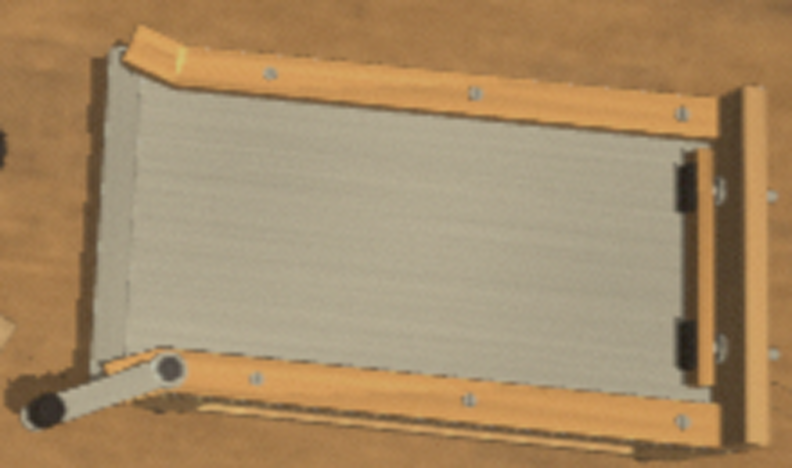

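```bash
python3 - <<'E'
from h import *
s=snap('top')
A=lambda x,y:(195+(x+.5)/4-.5,185+(y+.5)/4-.5)
B=lambda x,y:(405+(x+.5)/3.6-.5,210+(y+.5)/3.6-.5)
def P(n,f,pts,z):
    r=np.array([onz(s,*f(*p),z)[:2] for p in pts]); print(n,np.round(r*1e3,1).tolist())
    if len(r)==2: d=r[1]-r[0]; print('   dir deg from -y:',np.degrees(np.arctan2(d[0],-d[1])).round(2),'len',np.linalg.norm(d).round(4))
    return r
P('standTop',A,[(77,33),(688,92)],.075);P('standBot',A,[(15,472),(650,535)],.075);P('standexit',A,[(688,92),(650,535)],.075)
P('trayL+x',A,[(150,133),(645,180)],.091);P('trayL-x',A,[(90,410),(620,462)],.091);P('nose',A,[(645,180),(620,462)],.091)
P('cleat',A,[(110,143),(132,150),(103,370),(80,362)],.127)
P('cleatdir',A,[(121,146),(91,366)],.127)
P('floor front',B,[(140,75),(127,350)],.0735)
P('run+x floor',B,[(183,88),(718,137)],.0735)
P('run-x top',B,[(180,350),(718,404)],.0855)
P('run+x outer top',B,[(183,47),(718,98)],.0855)
P('pads',B,[(677,165),(675,370)],.0735+.019)
P('screws+x',B,[(270,74),(683,113)],.0855)
P('screws-x',B,[(256,379),(682,422)],.0855)
P('pivot',B,[(170,369)],.0735+.022);P('knobtop',B,[(46,410)],.0735+.054)
P('tank',A,[(303,230),(548,203),(566,370),(320,398)],.075+.03)
E
```

```text
standTop [[544.6, 337.8], [548.6, 49.6]]
   dir deg from -y: 0.8 len 0.2882
standBot [[336.9, 333.7], [341.0, 46.7]]
   dir deg from -y: 0.82 len 0.2871
standexit [[548.6, 49.6], [341.0, 46.7]]
   dir deg from -y: -89.19 len 0.2077
trayL+x [[496.2, 293.7], [499.9, 65.9]]
   dir deg from -y: 0.93 len 0.2278
trayL-x [[366.5, 301.4], [370.0, 64.0]]
   dir deg from -y: 0.85 len 0.2375
nose [[499.9, 65.9], [370.0, 64.0]]
   dir deg from -y: -89.15 len 0.1299
cleat [[480.5, 303.9], [478.5, 293.7], [379.7, 291.6], [382.0, 302.0]]
cleatdir [[479.7, 298.8], [380.8, 297.0]]
   dir deg from -y: -88.93 len 0.0989
floor front [[521.4, -96.8], [378.6, -99.9]]
   dir deg from -y: -88.77 len 0.1428
run+x floor [[517.0, -119.4], [522.3, -394.6]]
   dir deg from -y: 1.12 len 0.2753
run-x top [[379.9, -123.8], [383.2, -389.9]]
   dir deg from -y: 0.72 len 0.2661
run+x outer top [[535.3, -115.5], [539.5, -388.9]]
   dir deg from -y: 0.88 len 0.2734
pads [[500.3, -365.3], [396.6, -365.5]]
   dir deg from -y: -89.93 len 0.1037
screws+x [[526.1, -160.7], [529.6, -371.2]]
   dir deg from -y: 0.94 len 0.2105
screws-x [[369.8, -162.1], [372.3, -372.3]]
   dir deg from -y: 0.69 len 0.2102
pivot [[368.6, -117.4]]
knobtop [[338.3, -53.6]]
tank [[455.9, 216.4], [480.7, 108.6], [406.1, 92.4], [381.4, 198.9]]
```

apply_moves([
  {"roll":-0.07},
  {"roll":-0.07},
  {"roll":-0.0695},
  {"dx":-0.12,"dy":-0.12},
  {"dx":-0.12,"dy":-0.12},
  {"dx":-0.12,"dy":-0.12},
  {"dx":-0.12,"dy":-0.12},
  {"dx":-0.12,"dy":-0.12},
  {"dx":-0.12,"dy":-0.12},
  {"dx":-0.12,"dy":-0.12},
  {"dx":-0.12,"dy":-0.12},
  {"dx":-0.07,"dy":-0.06},
  {"dz":0.1},
  {"dz":0.08},
  {},
], gripper=-1)

```text
validation failed for argument at $.pl...
```

apply_moves([
  {"dx":0,"dy":0,"dz":0,"roll":-0.07},
  {"dx":0,"dy":0,"dz":0,"roll":-0.07},
  {"dx":0,"dy":0,"dz":0,"roll":-0.0695},
  {"dx":-0.12,"dy":-0.12,"dz":0,"roll":0},
  {"dx":-0.12,"dy":-0.12,"dz":0,"roll":0},
  {"dx":-0.12,"dy":-0.12,"dz":0,"roll":0},
  {"dx":-0.12,"dy":-0.12,"dz":0,"roll":0},
  {"dx":-0.12,"dy":-0.12,"dz":0,"roll":0},
  {"dx":-0.12,"dy":-0.12,"dz":0,"roll":0},
  {"dx":-0.12,"dy":-0.12,"dz":0,"roll":0},
  {"dx":-0.12,"dy":-0.12,"dz":0,"roll":0},
  {"dx":-0.07,"dy":-0.06,"dz":0,"roll":0},
  {"dx":0,"dy":0,"dz":0.1,"roll":0},
  {"dx":0,"dy":0,"dz":0.08,"roll":0},
  {"dx":0,"dy":0,"dz":0,"roll":0},
], gripper=-1)

```text
t: 2.02
ee_pos: [0.4295, 0.2976, 0.2066]
ee_rot: [[-1.0, -0.015, -0.004], [-0.015, 1.0, -0.002], [0.004, -0.002, -1.0]]
ft_force: [0.4, -0.2, 0.7]
gripper_width: 1.001
grip_force: 0.0
```

```bash
python3 - <<'E'
from h import *
s=snap('wrist','w1.png'); print(s['vertical_fov'],s['cx'],s['cy'],np.round(s['eye'],3),np.round(s['orientation'],3).tolist())
st=manip.state(); print(st['ee_pos'],np.round(st['ee_rot'],4).tolist())
E
```

```text
65.70646984690485 321.0737167157269 249.94720556074387 [0.354 0.297 0.327] [[-0.015, -0.957, -0.29], [1.0, -0.015, -0.002], [-0.002, -0.29, 0.957]]
[0.43021152 0.29818592 0.20772446] [[-0.9999, -0.0153, -0.0018], [-0.0153, 0.9999, -0.001], [0.0018, -0.001, -1.0]]
```

View pics/w1.png

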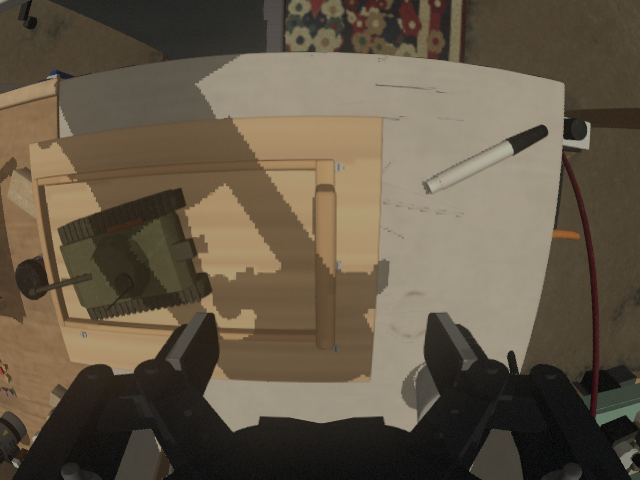

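The wrist view shows the cleat top at (317–334, 192–348) and the tank at (130, 260), clear of the fingers.

```bash
python3 - <<'E'
from h import *
s=snap('wrist')
for p in [(316,192),(335,193),(335,348),(317,347)]: print(np.round(onz(s,*p,.127,True)*1e3,1))
for p in [(190,240),(210,290)]: print('tank',np.round(onz(s,*p,.11,True)*1e3,1))
for p in [(382,118),(371,381)]: print('standrear',np.round(onz(s,*p,.075,True)*1e3,1))
E
```

```text
[383.3 295.2 127. ]
[383.7 305.6 127. ]
[480.8 308.3 127. ]
[480.2 296.9 127. ]
tank [416.1 215.2 110. ]
tank [450.1 225.9 110. ]
standrear [338.5 338.2  75. ]
standrear [546.9 342.5  75. ]
```

apply_moves([
  {"dx":0,"dy":0.008,"dz":0.1,"roll":0},
  {"dx":0,"dy":0,"dz":0.1,"roll":0},
  {"dx":0,"dy":0,"dz":0.1,"roll":0},
  {"dx":0,"dy":0,"dz":0.06,"roll":0},
  {"dx":0,"dy":0,"dz":0.027,"roll":0},
  {"dx":0,"dy":0,"dz":0,"roll":0},
  {"dx":0,"dy":0,"dz":0,"roll":0},
  {"dx":0,"dy":0,"dz":0,"roll":0},
], gripper=-1)

```text
t: 3.12
ee_pos: [0.4311, 0.3008, 0.1123]
ee_rot: [[-1.0, -0.015, 0.001], [-0.015, 1.0, 0.001], [-0.001, 0.001, -1.0]]
ft_force: [-0.3, -0.2, -0.5]
gripper_width: 0.999
grip_force: 0.0
```

apply_moves([
  {"dx":0,"dy":0,"dz":0.004,"roll":0},
  {"dx":0,"dy":0,"dz":0,"roll":0},
  {"dx":0,"dy":0,"dz":0,"roll":0},
  {"dx":0,"dy":0,"dz":0,"roll":0},
  {"dx":0,"dy":0,"dz":0,"roll":0},
  {"dx":0,"dy":0,"dz":0,"roll":0},
  {"dx":0,"dy":0,"dz":0,"roll":0},
  {"dx":0,"dy":0,"dz":0,"roll":0},
  {"dx":0,"dy":0,"dz":0,"roll":0},
  {"dx":0,"dy":0,"dz":0,"roll":0},
], gripper=1)

```text
t: 4.38
ee_pos: [0.4308, 0.3005, 0.1107]
ee_rot: [[-1.0, -0.016, 0.0], [-0.016, 1.0, -0.0], [-0.0, -0.0, -1.0]]
ft_force: [0.1, -1.7, 3.8]
gripper_width: 0.132
grip_force: 59.2
```

apply_moves([
  {"dx":-0.004,"dy":-0.02,"dz":0,"roll":0},
  {"dx":-0.008,"dy":-0.04,"dz":0,"roll":0},
  {"dx":-0.008,"dy":-0.06,"dz":0,"roll":0},
  {"dx":-0.008,"dy":-0.06,"dz":0,"roll":0},
  {"dx":-0.008,"dy":-0.04,"dz":0,"roll":0},
  {"dx":-0.004,"dy":-0.02,"dz":0,"roll":0},
  {"dx":0,"dy":0,"dz":0,"roll":0},
  {"dx":0,"dy":0,"dz":0,"roll":0},
], gripper=1)

```text
t: 5.38
ee_pos: [0.4417, 0.2398, 0.1106]
ee_rot: [[-1.0, -0.016, 0.0], [-0.016, 1.0, -0.002], [-0.0, -0.002, -1.0]]
ft_force: [0.5, -3.1, 4.3]
gripper_width: 0.128
grip_force: 59.7
```

```bash
python3 - <<'E'
from h import *
s=snap('top','t2.png'); a=s['pixels'][:,:,::-1]
cv2.imwrite('pics/c3.png',cv2.resize(np.ascontiguousarray(a[205:325,230:430]),None,fx=4,fy=4,interpolation=cv2.INTER_CUBIC))
st=manip.state(); print(st['ee_pos'],st['ft_force'],np.round(st['ee_rot'],4).tolist())
E
```

```text
[0.4416484  0.23993227 0.11064834] [-0.43588085 -3.05083245  5.18015427] [[-0.9999, -0.0162, 0.0001], [-0.0162, 0.9999, -0.0016], [-0.0001, -0.0016, -1.0]]
```

View pics/c3.png

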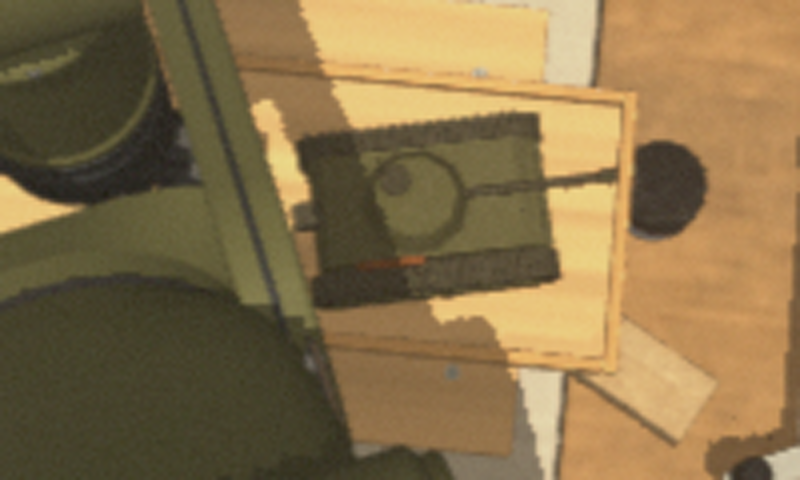

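```bash
python3 - <<'E'
from h import *
s=snap('top')
A=lambda x,y:(230+(x+.5)/4-.5,205+(y+.5)/4-.5)
for n,p in dict(n1=(637,93),n2=(615,373),s1=(330,68),s2=(330,345)).items(): print(n,np.round(onz(s,*A(*p),.091)[:2]*1e3,1))
E
```

```text
n1 [510.1   6.2]
n2 [380.8   4.7]
s1 [505.9 147.1]
s2 [378.9 132.2]
```

apply_moves([
  {"dx":-0.002,"dy":-0.02,"dz":0,"roll":0},
  {"dx":0,"dy":-0.04,"dz":0,"roll":0},
  {"dx":0,"dy":-0.06,"dz":0,"roll":0},
  {"dx":0,"dy":-0.06,"dz":0,"roll":0},
  {"dx":0,"dy":-0.06,"dz":0,"roll":0},
  {"dx":0,"dy":-0.04,"dz":0,"roll":0},
  {"dx":0,"dy":-0.02,"dz":0,"roll":0},
  {"dx":0,"dy":0,"dz":0,"roll":0},
], gripper=1)

```text
t: 6.48
ee_pos: [0.4432, 0.1642, 0.1106]
ee_rot: [[-1.0, -0.015, -0.0], [-0.015, 1.0, -0.002], [0.0, -0.002, -1.0]]
ft_force: [-0.2, -2.2, 5.9]
gripper_width: 0.134
grip_force: 59.8
```

```bash
python3 - <<'E'
from h import *
s=snap('scene','s2.png'); a=s['pixels'][:,:,::-1]
cv2.imwrite('pics/c4.png',cv2.resize(np.ascontiguousarray(a[170:340,180:440]),None,fx=3,fy=3,interpolation=cv2.INTER_CUBIC))
st=manip.state(); print(st['ee_pos'],st['ft_force'],st['ft_torque'],np.round(st['ee_rot'],4).tolist())
E
```

```text
[0.4432172  0.16422424 0.11062893] [ 0.25561514 -3.0736811   6.13892547] [-0.14301048 -0.02112088 -0.07605419] [[-0.9999, -0.0154, -0.0001], [-0.0154, 0.9999, -0.0018], [0.0001, -0.0018, -1.0]]
```

View pics/c4.png

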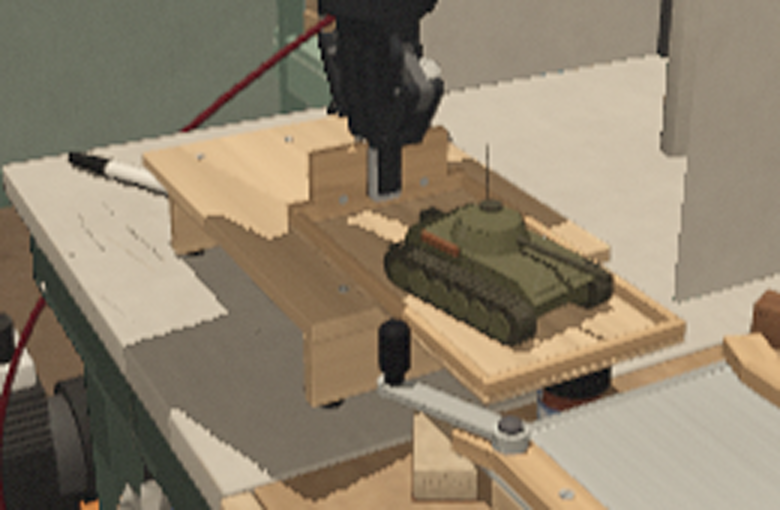

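The tray is level over the gap, and the bar's knob stays clear of its path.

apply_moves([
  {"dx":0,"dy":-0.02,"dz":0,"roll":0},
  {"dx":0,"dy":-0.04,"dz":0,"roll":0},
  {"dx":0,"dy":-0.04,"dz":0,"roll":0},
  {"dx":0,"dy":-0.04,"dz":0,"roll":0},
  {"dx":0,"dy":-0.04,"dz":0,"roll":0},
  {"dx":0,"dy":-0.02,"dz":0,"roll":0},
  {"dx":0,"dy":0,"dz":0,"roll":0},
], gripper=1)

```text
t: 7.4
ee_pos: [0.4441, 0.1147, 0.1107]
ee_rot: [[-1.0, -0.015, 0.0], [-0.015, 1.0, -0.001], [-0.0, -0.001, -1.0]]
ft_force: [0.6, -0.0, 5.1]
gripper_width: 0.133
grip_force: 59.8
```

```bash
python3 - <<'E'
from h import *
s=snap('top','t3.png'); a=s['pixels'][:,:,::-1]
cv2.imwrite('pics/c5.png',cv2.resize(np.ascontiguousarray(a[205:335,330:530]),None,fx=4,fy=4,interpolation=cv2.INTER_CUBIC))
st=manip.state(); print(st['ee_pos'],st['ft_force'],st['ft_torque'],np.round(st['ee_rot'],4).tolist())
E
```

```text
[0.44406642 0.11477049 0.11068378] [ 0.54026552 -0.52396685  5.56431605] [ 0.17860156 -0.03465471 -0.05894465] [[-0.9999, -0.0153, 0.0002], [-0.0153, 0.9999, -0.0008], [-0.0002, -0.0008, -1.0]]
```

View pics/c5.png

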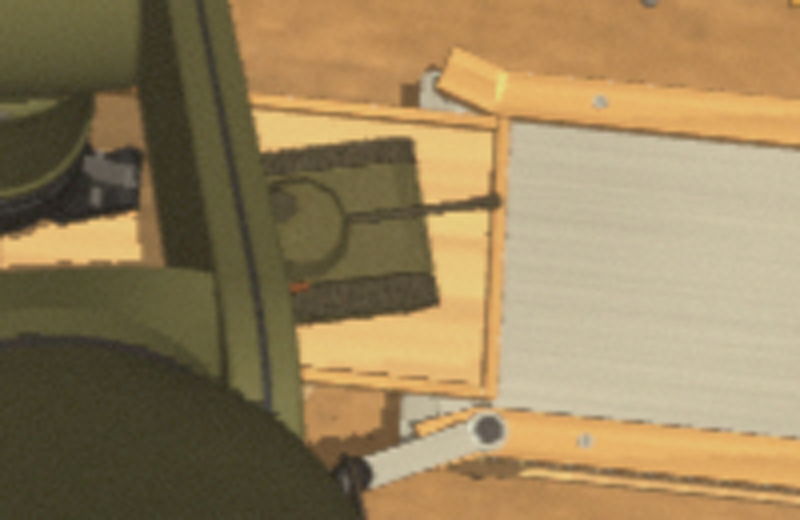

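```bash
python3 - <<'E'
from h import *
s=snap('top')
A=lambda x,y:(330+(x+.5)/4-.5,205+(y+.5)/4-.5)
for n,p,z in [('n1',(511,116),.090),('n2',(495,397),.090),('lo',(505,408),.0855),('lo2',(798,438),.0855),('upfloor',(512,122),.0735),('upfloor2',(798,149),.0735),('upTopOuter',(510,72),.0855),('upO2',(798,97),.0855),('scr+',(599,102),.0855),('scr-',(585,440),.0855)]: print(n,np.round(onz(s,*A(*p),z)[:2]*1e3,1))
E
```

```text
n1 [ 513.8 -119.4]
n2 [ 384.3 -120.3]
lo [ 380.6 -126. ]
lo2 [ 381.9 -256.7]
upfloor [ 515.4 -123.5]
upfloor2 [ 517.6 -256.1]
upTopOuter [ 535.8 -118.6]
upO2 [ 539.  -251.2]
scr+ [ 526.2 -160.2]
scr- [ 370.3 -162.3]
```

apply_moves([
  {"dx":0.002,"dy":-0.02,"dz":0,"roll":0},
  {"dx":0.002,"dy":-0.04,"dz":0,"roll":0},
  {"dx":0,"dy":-0.04,"dz":0,"roll":0},
  {"dx":0,"dy":-0.04,"dz":0,"roll":0},
  {"dx":0,"dy":-0.04,"dz":0,"roll":0},
  {"dx":0,"dy":-0.02,"dz":0,"roll":0},
  {"dx":0,"dy":0,"dz":0,"roll":0},
], gripper=1)

```text
t: 8.38
ee_pos: [0.4436, 0.0647, 0.1107]
ee_rot: [[-1.0, -0.015, -0.0], [-0.015, 1.0, -0.001], [0.0, -0.001, -1.0]]
ft_force: [-0.1, -0.1, 5.5]
gripper_width: 0.138
grip_force: 59.7
```

apply_moves([
  {"dx":0,"dy":-0.02,"dz":0,"roll":0},
  {"dx":0,"dy":-0.04,"dz":0,"roll":0},
  {"dx":0,"dy":-0.04,"dz":0,"roll":0},
  {"dx":0,"dy":-0.04,"dz":0,"roll":0},
  {"dx":0,"dy":-0.04,"dz":0,"roll":0},
  {"dx":0,"dy":-0.02,"dz":0,"roll":0},
  {"dx":0,"dy":0,"dz":0,"roll":0},
], gripper=1)

```text
t: 9.25
ee_pos: [0.4441, 0.015, 0.1102]
ee_rot: [[-1.0, -0.015, -0.001], [-0.015, 1.0, -0.0], [0.001, -0.0, -1.0]]
ft_force: [-0.3, -0.7, -3.1]
gripper_width: 0.128
grip_force: 58.5
```

apply_moves([
  {"dx":0,"dy":-0.02,"dz":0.004,"roll":0},
  {"dx":0,"dy":0,"dz":0,"roll":0},
  {"dx":0,"dy":0,"dz":0,"roll":0},
], gripper=1)

```text
t: 9.62
ee_pos: [0.4448, 0.0105, 0.1098]
ee_rot: [[-1.0, -0.016, 0.001], [-0.016, 1.0, -0.001], [-0.001, -0.001, -1.0]]
ft_force: [-1.1, -0.5, 2.7]
gripper_width: 0.135
grip_force: 59.3
```

apply_moves([
  {"dx":0.002,"dy":-0.02,"dz":0,"roll":0},
  {"dx":0,"dy":-0.04,"dz":0,"roll":0},
  {"dx":0,"dy":-0.04,"dz":0,"roll":0},
  {"dx":0,"dy":-0.04,"dz":0,"roll":0},
  {"dx":0,"dy":-0.04,"dz":0,"roll":0},
  {"dx":0,"dy":-0.04,"dz":0,"roll":0},
  {"dx":0,"dy":-0.02,"dz":0,"roll":0},
  {"dx":0,"dy":0,"dz":0,"roll":0},
], gripper=1)

```text
t: 10.62
ee_pos: [0.4456, -0.0505, 0.11]
ee_rot: [[-1.0, -0.015, 0.001], [-0.015, 1.0, -0.001], [-0.001, -0.001, -1.0]]
ft_force: [-0.1, 0.4, 5.6]
gripper_width: 0.13
grip_force: 60.0
```

apply_moves([
  {"dx":0,"dy":-0.02,"dz":0,"roll":0},
  {"dx":0,"dy":-0.04,"dz":0,"roll":0},
  {"dx":0,"dy":-0.04,"dz":0,"roll":0},
  {"dx":0,"dy":-0.04,"dz":0,"roll":0},
  {"dx":0,"dy":-0.04,"dz":0,"roll":0},
  {"dx":0,"dy":-0.02,"dz":0,"roll":0},
  {"dx":0,"dy":0,"dz":0,"roll":0},
], gripper=1)

```text
t: 11.5
ee_pos: [0.4462, -0.1006, 0.11]
ee_rot: [[-1.0, -0.015, 0.001], [-0.015, 1.0, -0.001], [-0.001, -0.001, -1.0]]
ft_force: [0.0, 0.2, 6.1]
gripper_width: 0.136
grip_force: 60.0
```

```bash
python3 - <<'E'
from h import *
s=snap('top','t4.png'); a=s['pixels'][:,:,::-1]
cv2.imwrite('pics/c6.png',cv2.resize(np.ascontiguousarray(a[205:340,425:625]),None,fx=4,fy=4,interpolation=cv2.INTER_CUBIC))
st=manip.state(); print(st['ee_pos'],st['ft_force'],st['ft_torque'],np.round(st['ee_rot'],4).tolist())
E
```

```text
[ 0.44619201 -0.10055609  0.11001595] [-0.10818333 -1.17919302  7.26749892] [ 0.052373    0.16071932 -0.06686868] [[-0.9999, -0.0149, 0.001], [-0.0149, 0.9999, -0.001], [-0.001, -0.001, -1.0]]
```

View pics/c6.png

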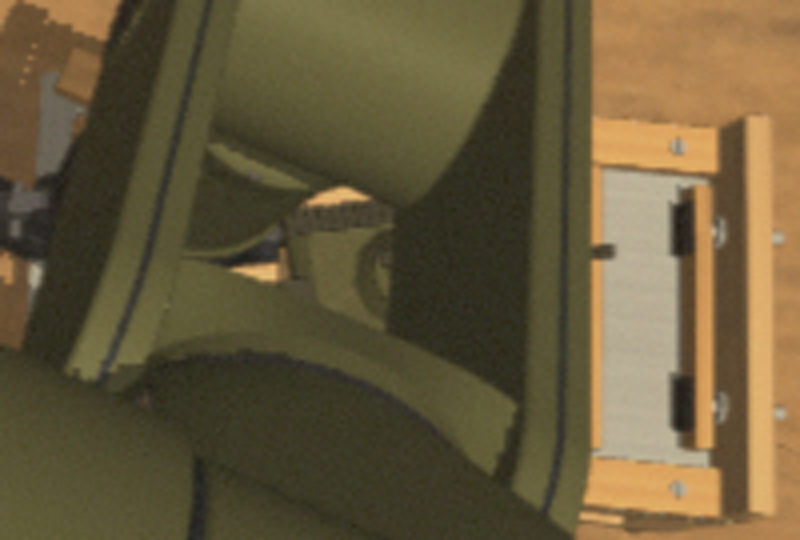

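Nose edge is at column 603 and the bumper pads at 672 in the crop, so about 30 mm remain. I'll go 20 mm, then creep.

apply_moves([
  {"dx":0,"dy":-0.02,"dz":0,"roll":0},
  {"dx":0,"dy":-0.02,"dz":0,"roll":0},
  {"dx":0,"dy":-0.02,"dz":0,"roll":0},
  {"dx":0,"dy":-0.016,"dz":0,"roll":0},
  {"dx":0,"dy":-0.008,"dz":0,"roll":0},
  {"dx":0,"dy":0,"dz":0,"roll":0},
  {"dx":0,"dy":0,"dz":0,"roll":0},
], gripper=1)

```text
t: 12.42
ee_pos: [0.4463, -0.1209, 0.11]
ee_rot: [[-1.0, -0.015, 0.001], [-0.015, 1.0, -0.0], [-0.001, -0.0, -1.0]]
ft_force: [-0.8, 2.6, 6.6]
gripper_width: 0.135
grip_force: 60.1
```

apply_moves([
  {"dx":0,"dy":-0.004,"dz":0,"roll":0},
  {"dx":0,"dy":-0.004,"dz":0,"roll":0},
  {"dx":0,"dy":-0.004,"dz":0,"roll":0},
  {"dx":0,"dy":0,"dz":0,"roll":0},
  {"dx":0,"dy":0,"dz":0,"roll":0},
], gripper=1)

```text
t: 13.05
ee_pos: [0.4463, -0.1237, 0.11]
ee_rot: [[-1.0, -0.015, 0.001], [-0.015, 1.0, 0.0], [-0.001, 0.0, -1.0]]
ft_force: [0.5, 2.2, 7.8]
gripper_width: 0.129
grip_force: 60.2
```

apply_moves([
  {"dx":0,"dy":-0.004,"dz":0,"roll":0},
  {"dx":0,"dy":-0.004,"dz":0,"roll":0},
  {"dx":0,"dy":0,"dz":0,"roll":0},
  {"dx":0,"dy":0,"dz":0,"roll":0},
], gripper=1)

```text
t: 13.55
ee_pos: [0.4463, -0.1257, 0.11]
ee_rot: [[-1.0, -0.015, 0.001], [-0.015, 1.0, 0.0], [-0.001, 0.0, -1.0]]
ft_force: [-0.3, 3.4, 8.0]
gripper_width: 0.132
grip_force: 60.2
```

apply_moves([
  {"dx":0,"dy":-0.002,"dz":0,"roll":0},
  {"dx":0,"dy":-0.002,"dz":0,"roll":0},
  {"dx":0,"dy":0,"dz":0,"roll":0},
], gripper=1)

```text
t: 13.92
ee_pos: [0.4463, -0.1266, 0.11]
ee_rot: [[-1.0, -0.015, 0.001], [-0.015, 1.0, 0.0], [-0.001, 0.0, -1.0]]
ft_force: [-0.6, 3.5, 6.5]
gripper_width: 0.134
grip_force: 60.2
```

apply_moves([
  {"dx":0,"dy":-0.002,"dz":0,"roll":0},
  {"dx":0,"dy":0,"dz":0,"roll":0},
  {"dx":0,"dy":0,"dz":0,"roll":0},
], gripper=1)

```text
t: 14.3
ee_pos: [0.4463, -0.1271, 0.11]
ee_rot: [[-1.0, -0.015, 0.001], [-0.015, 1.0, 0.0], [-0.001, 0.0, -1.0]]
ft_force: [0.5, 3.9, 7.5]
gripper_width: 0.137
grip_force: 60.2
```

apply_moves([
  {"dx":0,"dy":-0.002,"dz":0,"roll":0},
  {"dx":0,"dy":-0.002,"dz":0,"roll":0},
  {"dx":0,"dy":0,"dz":0,"roll":0},
], gripper=1)

```text
t: 14.68
ee_pos: [0.4463, -0.1281, 0.11]
ee_rot: [[-1.0, -0.015, 0.001], [-0.015, 1.0, 0.0], [-0.001, 0.0, -1.0]]
ft_force: [-0.5, 3.7, 7.9]
gripper_width: 0.131
grip_force: 60.2
```

```bash
python3 - <<'E'
from h import *
s=snap('top'); st=manip.state(); print(st['ee_pos'],st['ft_force'])
a=s['pixels'].astype(int)
A=lambda x,y:(425+(x+.5)/4-.5,205+(y+.5)/4-.5)
for r in (262,270,280,290,298,304,310): print(r,a[r,570:600].sum(1).tolist())
E
```

```text
[ 0.44631644 -0.12808506  0.11001761] [0.45049673 3.97261248 7.05882667]
262 [126, 114, 128, 129, 131, 125, 107, 122, 119, 123, 133, 160, 191, 221, 226, 235, 222, 218, 198, 158, 172, 205, 217, 215, 232, 210, 162, 131, 217, 402]
270 [123, 124, 123, 124, 119, 133, 123, 118, 122, 126, 147, 177, 208, 211, 219, 223, 215, 219, 173, 150, 188, 215, 215, 211, 215, 210, 202, 188, 217, 377]
280 [122, 120, 128, 123, 117, 130, 117, 127, 125, 117, 165, 199, 221, 214, 218, 215, 218, 201, 161, 156, 207, 216, 228, 219, 215, 206, 202, 184, 223, 388]
290 [110, 120, 118, 122, 106, 126, 108, 112, 121, 149, 193, 214, 217, 214, 224, 222, 208, 165, 143, 188, 206, 219, 223, 222, 216, 201, 192, 186, 223, 382]
298 [119, 113, 117, 127, 99, 121, 114, 130, 133, 166, 198, 216, 211, 216, 216, 212, 219, 148, 140, 197, 211, 214, 223, 216, 220, 184, 181, 182, 216, 396]
304 [191, 142, 123, 117, 113, 130, 123, 115, 153, 181, 201, 223, 221, 215, 215, 212, 198, 148, 153, 201, 210, 217, 218, 218, 214, 136, 113, 113, 190, 387]
310 [243, 246, 250, 248, 248, 239, 174, 129, 163, 192, 211, 218, 217, 214, 215, 220, 183, 142, 163, 208, 219, 219, 224, 215, 217, 150, 110, 118, 189, 389]
```

apply_moves([
  {"dx":0,"dy":-0.002,"dz":0,"roll":0},
  {"dx":0,"dy":-0.002,"dz":0,"roll":0},
  {"dx":0,"dy":0,"dz":0,"roll":0},
], gripper=1)

```text
t: 15.1
ee_pos: [0.4464, -0.1291, 0.11]
ee_rot: [[-1.0, -0.015, 0.001], [-0.015, 1.0, 0.0], [-0.001, 0.0, -1.0]]
ft_force: [-1.1, 4.3, 7.1]
gripper_width: 0.13
grip_force: 60.2
```

apply_moves([
  {"dx":0,"dy":-0.002,"dz":0,"roll":0},
  {"dx":0,"dy":0,"dz":0,"roll":0},
  {"dx":0,"dy":0,"dz":0,"roll":0},
], gripper=1)

```text
t: 15.48
ee_pos: [0.4464, -0.1296, 0.11]
ee_rot: [[-1.0, -0.015, 0.001], [-0.015, 1.0, 0.0], [-0.001, 0.0, -1.0]]
ft_force: [-0.6, 3.4, 7.1]
gripper_width: 0.135
grip_force: 60.2
```

apply_moves([
  {"dx":0,"dy":-0.002,"dz":0,"roll":0},
  {"dx":0,"dy":-0.002,"dz":0,"roll":0},
  {"dx":0,"dy":0,"dz":0,"roll":0},
], gripper=1)

```text
t: 15.85
ee_pos: [0.4464, -0.1306, 0.11]
ee_rot: [[-1.0, -0.015, 0.001], [-0.015, 1.0, 0.0], [-0.001, 0.0, -1.0]]
ft_force: [0.2, 3.3, 7.7]
gripper_width: 0.135
grip_force: 60.2
```

apply_moves([
  {"dx":0,"dy":-0.002,"dz":0,"roll":0},
  {"dx":0,"dy":0,"dz":0,"roll":0},
  {"dx":0,"dy":0,"dz":0,"roll":0},
], gripper=1)

```text
t: 16.23
ee_pos: [0.4464, -0.1311, 0.11]
ee_rot: [[-1.0, -0.015, 0.001], [-0.015, 1.0, 0.0], [-0.001, 0.0, -1.0]]
ft_force: [-0.2, 3.1, 7.6]
gripper_width: 0.132
grip_force: 60.2
```

apply_moves([
  {"dx":0,"dy":-0.002,"dz":0,"roll":0},
  {"dx":0,"dy":-0.002,"dz":0,"roll":0},
  {"dx":0,"dy":0,"dz":0,"roll":0},
], gripper=1)

```text
t: 16.6
ee_pos: [0.4464, -0.1321, 0.11]
ee_rot: [[-1.0, -0.015, 0.001], [-0.015, 1.0, 0.0], [-0.001, 0.0, -1.0]]
ft_force: [-0.3, 3.7, 8.7]
gripper_width: 0.131
grip_force: 60.2
```

apply_moves([
  {"dx":0,"dy":-0.002,"dz":0,"roll":0},
  {"dx":0,"dy":0,"dz":0,"roll":0},
  {"dx":0,"dy":0,"dz":0,"roll":0},
], gripper=1)

```text
t: 16.98
ee_pos: [0.4464, -0.1326, 0.11]
ee_rot: [[-1.0, -0.015, 0.001], [-0.015, 1.0, 0.0], [-0.001, 0.0, -1.0]]
ft_force: [-0.7, 3.8, 7.7]
gripper_width: 0.132
grip_force: 60.2
```

apply_moves([
  {"dx":0,"dy":-0.002,"dz":0,"roll":0},
  {"dx":0,"dy":-0.002,"dz":0,"roll":0},
  {"dx":0,"dy":0,"dz":0,"roll":0},
], gripper=1)

```text
t: 17.35
ee_pos: [0.4464, -0.1336, 0.11]
ee_rot: [[-1.0, -0.015, 0.001], [-0.015, 1.0, 0.0], [-0.001, 0.0, -1.0]]
ft_force: [-0.5, 3.1, 8.5]
gripper_width: 0.134
grip_force: 60.2
```

```bash
python3 - <<'E'
from h import *
s=snap('scene','s3.png'); a=s['pixels'][:,:,::-1]
cv2.imwrite('pics/c7.png',cv2.resize(np.ascontiguousarray(a[280:480,320:640]),None,fx=2.5,fy=2.5,interpolation=cv2.INTER_CUBIC))
E
```

```text
(no output)
```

View pics/c7.png

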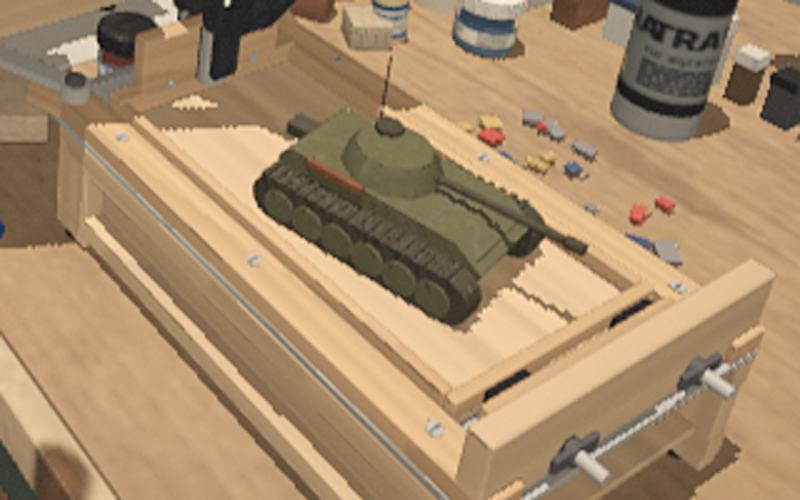

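The scene view shows the tray between the runners. The nose lip at (550, 345) is just short of the black pads at (510, 385) and (630, 310), so I'll keep feeling forward.

apply_moves([
  {"dx":0,"dy":-0.002,"dz":0,"roll":0},
  {"dx":0,"dy":-0.002,"dz":0,"roll":0},
  {"dx":0,"dy":0,"dz":0,"roll":0},
], gripper=1)

```text
t: 17.77
ee_pos: [0.4464, -0.1346, 0.11]
ee_rot: [[-1.0, -0.015, 0.001], [-0.015, 1.0, 0.0], [-0.001, 0.0, -1.0]]
ft_force: [-0.1, 2.9, 8.4]
gripper_width: 0.13
grip_force: 60.2
```

apply_moves([
  {"dx":0,"dy":-0.002,"dz":0,"roll":0},
  {"dx":0,"dy":0,"dz":0,"roll":0},
  {"dx":0,"dy":0,"dz":0,"roll":0},
], gripper=1)

```text
t: 18.15
ee_pos: [0.4464, -0.135, 0.11]
ee_rot: [[-1.0, -0.015, 0.001], [-0.015, 1.0, 0.0], [-0.001, 0.0, -1.0]]
ft_force: [-0.1, 3.1, 7.4]
gripper_width: 0.13
grip_force: 60.2
```

apply_moves([
  {"dx":0,"dy":-0.002,"dz":0,"roll":0},
  {"dx":0,"dy":-0.002,"dz":0,"roll":0},
  {"dx":0,"dy":0,"dz":0,"roll":0},
], gripper=1)

```text
t: 18.52
ee_pos: [0.4464, -0.136, 0.11]
ee_rot: [[-1.0, -0.015, 0.001], [-0.015, 1.0, 0.001], [-0.001, 0.001, -1.0]]
ft_force: [0.6, 3.9, 7.6]
gripper_width: 0.131
grip_force: 60.2
```

apply_moves([
  {"dx":0,"dy":-0.002,"dz":0,"roll":0},
  {"dx":0,"dy":-0.002,"dz":0,"roll":0},
  {"dx":0,"dy":0,"dz":0,"roll":0},
], gripper=1)

```text
t: 18.9
ee_pos: [0.4464, -0.136, 0.11]
ee_rot: [[-1.0, -0.014, 0.001], [-0.014, 1.0, 0.002], [-0.001, 0.002, -1.0]]
ft_force: [-0.1, 8.0, 8.9]
gripper_width: 0.125
grip_force: 60.3
```

Contact with the stop. I'll push slightly more and hold.

apply_moves([
  {"dx":0,"dy":-0.002,"dz":0,"roll":0},
  {"dx":0,"dy":-0.002,"dz":0,"roll":0},
  {"dx":0,"dy":0,"dz":0,"roll":0},
  {"dx":0,"dy":0,"dz":0,"roll":0},
  {"dx":0,"dy":0,"dz":0,"roll":0},
], gripper=1)

```text
t: 19.52
ee_pos: [0.4464, -0.1361, 0.11]
ee_rot: [[-1.0, -0.014, 0.001], [-0.014, 1.0, 0.004], [-0.001, 0.004, -1.0]]
ft_force: [2.0, 11.5, 10.1]
gripper_width: 0.132
grip_force: 60.4
```

apply_moves([
  {"dx":0,"dy":0.004,"dz":0,"roll":0},
  {"dx":0,"dy":0,"dz":0,"roll":0},
], gripper=1)

```text
t: 19.77
ee_pos: [0.4464, -0.136, 0.11]
ee_rot: [[-1.0, -0.015, 0.001], [-0.015, 1.0, 0.002], [-0.001, 0.002, -1.0]]
ft_force: [0.6, 7.4, 7.7]
gripper_width: 0.136
grip_force: 60.3
```

apply_moves([
  {"dx":0,"dy":0,"dz":0,"roll":0},
  {"dx":0,"dy":0,"dz":0,"roll":0},
  {"dx":0,"dy":0,"dz":0,"roll":0},
  {"dx":0,"dy":0,"dz":0,"roll":0},
  {"dx":0,"dy":0,"dz":0,"roll":0},
  {"dx":0,"dy":0,"dz":0,"roll":0},
], gripper=0)

```text
t: 20.52
ee_pos: [0.4464, -0.1368, 0.1095]
ee_rot: [[-1.0, -0.016, -0.0], [-0.016, 1.0, -0.0], [0.0, -0.0, -1.0]]
ft_force: [0.7, 0.5, 1.0]
gripper_width: 0.5
grip_force: 0.0
```

```bash
python3 -c "
from h import *
st=manip.state(); print(np.round(st['joint_positions'],3).tolist(),st['ee_pos'].tolist())"
```

```text
[-22.22, 18.77, 109.907, -0.003, 51.326, -113.108] [0.446418239256005, -0.13679390598839125, 0.10952201003457618]
```

apply_moves([
  {"dx":0,"dy":0,"dz":-0.04,"roll":0},
  {"dx":0,"dy":0,"dz":-0.08,"roll":0},
  {"dx":0,"dy":0,"dz":-0.12,"roll":0},
  {"dx":0,"dy":0,"dz":-0.12,"roll":0},
  {"dx":0,"dy":0,"dz":-0.04,"roll":0},
  {"dx":0,"dy":0,"dz":0,"roll":0},
  {"dx":0,"dy":0,"dz":0,"roll":0},
], gripper=0)

```text
t: 21.4
ee_pos: [0.4456, -0.1364, 0.2086]
ee_rot: [[-1.0, -0.016, -0.002], [-0.016, 1.0, 0.001], [0.002, 0.001, -1.0]]
ft_force: [0.0, -0.5, 0.4]
gripper_width: 0.499
grip_force: 0.0
```

```bash
python3 - <<'E'
from h import *
st=manip.state(); print(np.round(st['joint_positions'],3).tolist(),st['ee_pos'].tolist())
s=snap('top','t5.png')
# dark knob + grey bar
a=s['pixels']; hsv=cv2.cvtColor(np.ascontiguousarray(a),cv2.COLOR_RGB2HSV)
m=(a.max(2)<55).astype(np.uint8); m[:300]=0;m[345:]=0;m[:,:395]=0;m[:,450:]=0
n,l,stt,c=cv2.connectedComponentsWithStats(m)
for i in range(1,n):
    if stt[i,4]>15: print(stt[i],c[i],np.round(onz(s,*c[i],.1275)*1e3,1))
E
```

```text
[-22.219, 11.408, 102.417, -0.001, 66.295, -113.107] [0.44562396133408017, -0.13644594259713666, 0.20855028718947113]
[413 320  10   9  66] [417.5        323.81818182] [337.9 -53.8 127.5]
[447 335   3  10  17] [448.52941176 340.47058824] [ 315.8 -108.2  127.5]
```

```bash
python3 - <<'E'
import numpy as np
from scipy.optimize import least_squares
D=[((17.6189,86.3747),(.16906648,.54898489,.25247541)),((18.77,109.907),(.446418,-.136794,.109522)),((11.408,102.417),(.445624,-.136446,.20855))]
r=lambda p:np.sqrt(p[0]**2+p[1]**2-.0422**2)
def fk(v,q2,q3):
    a,L1,L2,h,e=v; q2,q3=np.radians(q2),np.radians(q3); s=q2+q3
    return a+L1*np.sin(q2)+L2*np.sin(s)+e*np.cos(s), h+L1*np.cos(q2)+L2*np.cos(s)-e*np.sin(s)
def res(v): 
    o=[]
    for q,p in D:
        x,z=fk(v,*q); o+=[(x-r(p))*1e3,(z-p[2])*1e3]
    return o+[(v[4])*1,(v[0])*1]
s=least_squares(res,[0,.4,.4,.1,0]);v=s.x;print(v.round(4),np.round(s.fun,3))
for z in(.09,.1,.11,.124,.14,.16):
    best=9
    for q3 in np.arange(60,132.5,.25):
        for q2 in np.arange(-59,100,.25):
            if q2+q3<174:
                x,zz=fk(v,q2,q3)
                if abs(zz-z)<.003 and x>0 and x<best: best=x;b=(q2,q3)
    print(z,round(np.hypot(best,.0422),4),b)
E
```

```text
[-0.0011  0.6492  0.4159 -0.1609  0.108 ] [-0.008 -0.045 -0.011 -0.028  0.019  0.073  0.108 -0.001]
0.09 0.2765 (np.float64(8.25), np.float64(132.25))
0.1 0.2665 (np.float64(6.0), np.float64(132.25))
0.11 0.2561 (np.float64(3.75), np.float64(132.25))
0.124 0.2404 (np.float64(0.5), np.float64(132.25))
0.14 0.2201 (np.float64(-3.5), np.float64(132.25))
0.16 0.1893 (np.float64(-9.25), np.float64(132.25))
```

apply_moves([
  {"dx":0.089,"dy":0.047,"dz":0,"roll":0},
  {"dx":0.089,"dy":0.047,"dz":0,"roll":0},
  {"dx":0.089,"dy":0.047,"dz":0,"roll":0},
  {"dx":0.089,"dy":0.047,"dz":0,"roll":0},
  {"dx":0.089,"dy":0.047,"dz":0,"roll":0},
  {"dx":0.089,"dy":0.047,"dz":0,"roll":0},
  {"dx":0,"dy":0,"dz":0,"roll":-0.07},
  {"dx":0,"dy":0,"dz":0,"roll":-0.07},
  {"dx":0,"dy":0,"dz":0,"roll":-0.07},
  {"dx":0,"dy":0,"dz":0,"roll":-0.07},
  {"dx":0,"dy":0,"dz":0,"roll":0},
], gripper=1)

```text
t: 22.82
ee_pos: [0.3113, -0.0681, 0.2088]
ee_rot: [[-0.907, -0.421, -0.002], [-0.421, 0.907, 0.001], [0.001, 0.002, -1.0]]
ft_force: [0.0, 0.6, 0.0]
gripper_width: 0.001
grip_force: 0.0
```

apply_moves([
  {"dx":0,"dy":0,"dz":0.1,"roll":0},
  {"dx":0,"dy":0,"dz":0.1,"roll":0},
  {"dx":0,"dy":0,"dz":0.1,"roll":0},
  {"dx":0,"dy":0,"dz":0.047,"roll":0},
  {"dx":0,"dy":0,"dz":0,"roll":0},
  {"dx":-0.024,"dy":0,"dz":0,"roll":0},
  {"dx":-0.024,"dy":0,"dz":0,"roll":0},
  {"dx":0,"dy":0,"dz":0,"roll":0},
], gripper=1)

```text
t: 23.82
ee_pos: [0.3238, -0.0633, 0.1233]
ee_rot: [[-0.906, -0.422, 0.002], [-0.422, 0.906, -0.001], [-0.001, -0.001, -1.0]]
ft_force: [-0.2, 0.0, 0.4]
gripper_width: 0.002
grip_force: 0.0
```

apply_moves([
  {"dx":-0.029,"dy":0.0065,"dz":0,"roll":0.07},
  {"dx":-0.029,"dy":0.0065,"dz":0,"roll":0.07},
  {"dx":-0.029,"dy":0.0065,"dz":0,"roll":0.07},
  {"dx":-0.029,"dy":0.0065,"dz":0,"roll":0.07},
  {"dx":0,"dy":0,"dz":0,"roll":0},
], gripper=1)

```text
t: 24.45
ee_pos: [0.3492, -0.0491, 0.123]
ee_rot: [[-1.0, -0.017, 0.001], [-0.017, 1.0, -0.0], [-0.001, -0.0, -1.0]]
ft_force: [-0.5, -0.3, 0.3]
gripper_width: -0.0
grip_force: 0.0
```

```bash
python3 - <<'E'
from h import *
st=manip.state(); R=st['ee_rot']; d=st['ee_pos'][:2]*1e3-[368.5,-117.4]
print('radial',d@R[:2,1],'tang',-d@R[:2,0],'thead',np.degrees(np.arctan2(-R[1,0],-R[0,0])),st['ft_force'])
s=snap('top'); a=s['pixels']
m=(a.max(2)<55).astype(np.uint8); m[:280]=0;m[345:]=0;m[:,:395]=0;m[:,460:]=0
n,l,stt,c=cv2.connectedComponentsWithStats(m)
for i in range(1,n):
    if stt[i,4]>15: print(stt[i],c[i],np.round(onz(s,*c[i],.1275)*1e3,1))
E
```

```text
radial 68.5980683205307 tang -18.113719006616662 thead 0.981208069242126 [-0.45577044 -0.32508841  0.29051684]
[405 280   7  14  32] [407.71875 285.875  ] [401.  -32.  127.5]
[395 281  23  64 478] [404.20292887 317.94142259] [345.3 -30.5 127.5]
[425 331  11   4  27] [429.07407407 332.7037037 ] [325.1 -74.5 127.5]
```

apply_moves([
  {"dx":-0.029,"dy":0.0065,"dz":0,"roll":0.07},
  {"dx":-0.029,"dy":0.0065,"dz":0,"roll":0.07},
  {"dx":-0.029,"dy":0.0065,"dz":0,"roll":0.07},
  {"dx":-0.029,"dy":0.0065,"dz":0,"roll":0.07},
  {"dx":-0.029,"dy":0.0065,"dz":0,"roll":0.07},
  {"dx":-0.029,"dy":0.0065,"dz":0,"roll":0.07},
  {"dx":-0.029,"dy":0.0065,"dz":0,"roll":0.07},
  {"dx":0,"dy":0,"dz":0,"roll":0},
], gripper=1)

```text
t: 25.5
ee_pos: [0.3996, -0.0534, 0.1229]
ee_rot: [[-0.754, 0.657, 0.0], [0.657, 0.754, -0.0], [-0.0, 0.0, -1.0]]
ft_force: [-0.2, -0.0, 1.0]
gripper_width: -0.0
grip_force: 0.0
```

```bash
cat > k.py <<'E'
from h import *
st=manip.state(); R=st['ee_rot']; d=st['ee_pos'][:2]*1e3-[368.5,-117.4]
print('radial',d@R[:2,1],'tang',-d@R[:2,0],'thead',np.degrees(np.arctan2(-R[1,0],-R[0,0])),st['ft_force'],st['ee_pos'],st['t'])
E
python3 k.py
```

```text
radial 68.6347149304027 tang -18.639010442547875 thead -41.09852146964419 [-0.23636573 -0.01541336  0.97153666] [ 0.39957143 -0.05342576  0.12286016] 25.5
```

apply_moves([
  {"dx":-0.029,"dy":0.0065,"dz":0,"roll":0.07},
  {"dx":-0.029,"dy":0.0065,"dz":0,"roll":0.07},
  {"dx":-0.029,"dy":0.0065,"dz":0,"roll":0.07},
  {"dx":-0.029,"dy":0.0065,"dz":0,"roll":0.07},
  {"dx":-0.029,"dy":0.0065,"dz":0,"roll":0.07},
  {"dx":-0.029,"dy":0.0065,"dz":0,"roll":0.07},
  {"dx":-0.029,"dy":0.0065,"dz":0,"roll":0.07},
  {"dx":0,"dy":0,"dz":0,"roll":0},
], gripper=1)

```text
t: 26.5
ee_pos: [0.4341, -0.0904, 0.1228]
ee_rot: [[-0.119, 0.993, 0.0], [0.993, 0.119, -0.0], [-0.0, 0.0, -1.0]]
ft_force: [-0.2, 0.4, -0.3]
gripper_width: -0.002
grip_force: 0.0
```

```bash
python3 k.py
```

```text
radial 68.33499156153135 tang -18.994731456088925 thead -83.17875512502438 [-0.17148608  0.37292924 -0.30468619] [ 0.43409524 -0.09042343  0.12281435] 26.5
```

Last 6°, then creep until the end of travel is felt.

apply_moves([
  {"dx":-0.029,"dy":0.0065,"dz":0,"roll":0.07},
  {"dx":-0.004,"dy":0,"dz":0,"roll":0},
  {"dx":0,"dy":0,"dz":0,"roll":0},
], gripper=1)

```text
t: 26.88
ee_pos: [0.4359, -0.0964, 0.1227]
ee_rot: [[-0.014, 1.0, -0.001], [1.0, 0.014, 0.003], [0.003, -0.001, -1.0]]
ft_force: [0.5, 6.0, 1.1]
gripper_width: 0.003
grip_force: 3.1
```

apply_moves([
  {"dx":-0.004,"dy":0,"dz":0,"roll":0},
  {"dx":0,"dy":0,"dz":0,"roll":0},
], gripper=1)

```text
t: 27.12
ee_pos: [0.4359, -0.0965, 0.1227]
ee_rot: [[-0.014, 1.0, -0.001], [1.0, 0.014, 0.005], [0.005, -0.001, -1.0]]
ft_force: [1.6, 10.3, 1.2]
gripper_width: 0.005
grip_force: 4.6
```

apply_moves([
  {"dx":-0.004,"dy":0,"dz":0,"roll":0},
  {"dx":0,"dy":0,"dz":0,"roll":0},
], gripper=1)

```text
t: 27.38
ee_pos: [0.4358, -0.0967, 0.1227]
ee_rot: [[-0.013, 1.0, -0.001], [1.0, 0.013, 0.006], [0.006, -0.001, -1.0]]
ft_force: [0.5, 12.6, 1.9]
gripper_width: 0.001
grip_force: 6.1
```

The bar is at its end of travel. I'll back off, rise and clear the view.

apply_moves([
  {"dx":0.02,"dy":0,"dz":0,"roll":0},
  {"dx":0.06,"dy":0,"dz":0,"roll":0},
  {"dx":0.06,"dy":0,"dz":0,"roll":0},
  {"dx":0,"dy":0,"dz":-0.15,"roll":0},
  {"dx":0,"dy":0,"dz":-0.15,"roll":0},
  {"dx":0,"dy":0,"dz":-0.15,"roll":0},
  {"dx":0.2,"dy":0,"dz":0,"roll":0},
  {"dx":0.2,"dy":0,"dz":0,"roll":0},
  {"dx":0.2,"dy":0,"dz":0,"roll":0},
  {"dx":0.2,"dy":0,"dz":0,"roll":0},
  {"dx":0.2,"dy":0,"dz":0,"roll":0},
  {"dx":0,"dy":0,"dz":0,"roll":0},
  {"dx":0,"dy":0,"dz":0,"roll":0},
], gripper=1)

```text
t: 29.0
ee_pos: [0.4329, 0.1849, 0.2351]
ee_rot: [[-0.013, 1.0, -0.001], [1.0, 0.013, -0.001], [-0.001, -0.001, -1.0]]
ft_force: [-0.1, 0.9, 0.8]
gripper_width: 0.001
grip_force: 0.0
```

```bash
python3 - <<'E'
from h import *
st=manip.state(); print(st['ee_pos'],st['t'])
s=snap('top','t6.png'); a=s['pixels']
m=(a.max(2)<55).astype(np.uint8); m[:220]=0;m[340:]=0;m[:,:400]=0;m[:,460:]=0
n,l,stt,c=cv2.connectedComponentsWithStats(m)
for i in range(1,n):
    if stt[i,4]>10: print(stt[i],c[i],np.round(onz(s,*c[i],.1275)*1e3,1))
# nose / pads along a few rows (row profile of R-B: wood high, steel/rubber low)
for r in (256,300): print(r,(a[r,580:606].astype(int)@[1,0,-1]).tolist(),[np.round(onz(s,u,r,.091)[1]*1e3) for u in (585,595)])
E
```

```text
[0.43285417 0.18491978 0.23505153] 29.0
256 [109, 105, 108, 106, 106, 108, 106, 107, 104, 84, 62, 66, 110, 127, 122, 76, 28, 24, 56, 117, 124, 119, 103, 69, 50, 45] [np.float64(-352.0), np.float64(-370.0)]
300 [109, 112, 113, 112, 112, 114, 111, 113, 114, 113, 81, 64, 111, 126, 125, 82, 30, 17, 51, 111, 123, 126, 125, 83, 51, 44] [np.float64(-353.0), np.float64(-371.0)]
```

```bash
python3 - <<'E'
from h import *
s=snap('top'); a=s['pixels'].astype(int)
f=240/np.tan(np.radians(s['vertical_fov'])/2)
def proj(p):
    d=np.array(s['orientation']).T@(np.array(p)-s['eye']); return s['cx']+f*d[0]/-d[2],s['cy']-f*d[1]/-d[2]
print(proj((.4365,-.1164,.1275)),proj((.3685,-.1174,.095)))
u,v=map(round,proj((.4365,-.1164,.1275)))
for r in range(v-8,v+38,3): print(r,a[r,u-12:u+13].sum(1).tolist())
E
```

```text
(np.float64(457.7733933402884), np.float64(271.19655676302654)) (np.float64(451.8014655585512), np.float64(312.218112074112))
263 [550, 540, 543, 540, 548, 547, 537, 539, 541, 543, 547, 544, 537, 539, 474, 338, 250, 234, 236, 242, 258, 399, 462, 485, 486]
266 [552, 551, 551, 556, 546, 552, 529, 543, 551, 547, 541, 541, 545, 538, 379, 255, 233, 231, 232, 238, 278, 403, 471, 483, 488]
269 [551, 553, 528, 421, 339, 324, 313, 253, 189, 165, 155, 167, 170, 171, 174, 191, 229, 237, 235, 244, 265, 395, 474, 483, 476]
272 [566, 538, 408, 314, 266, 183, 146, 141, 156, 168, 169, 176, 166, 168, 175, 167, 196, 229, 237, 247, 323, 421, 479, 485, 488]
275 [565, 550, 411, 302, 331, 231, 149, 139, 133, 146, 143, 145, 154, 182, 200, 222, 236, 236, 228, 255, 348, 444, 479, 486, 495]
278 [552, 535, 406, 315, 488, 545, 536, 516, 446, 394, 484, 489, 530, 531, 372, 251, 232, 242, 229, 245, 368, 449, 480, 485, 487]
281 [562, 544, 410, 351, 496, 552, 551, 544, 547, 557, 567, 526, 519, 383, 272, 238, 242, 238, 232, 238, 382, 463, 486, 490, 487]
284 [543, 410, 343, 376, 520, 549, 550, 552, 559, 551, 559, 501,
[... 405 characters left out ...]
 233, 227, 233, 234, 287, 418, 482, 489, 488, 488]
296 [550, 407, 323, 488, 551, 561, 557, 553, 551, 553, 507, 541, 526, 400, 274, 266, 272, 281, 288, 288, 285, 302, 343, 426, 516]
299 [419, 346, 349, 506, 560, 561, 557, 557, 555, 547, 486, 529, 417, 324, 298, 462, 519, 528, 523, 505, 503, 475, 534, 556, 561]
302 [413, 341, 371, 518, 563, 563, 557, 561, 558, 563, 541, 550, 421, 356, 327, 482, 524, 524, 516, 516, 515, 513, 544, 555, 560]
305 [421, 344, 395, 522, 565, 563, 556, 557, 551, 556, 511, 555, 496, 388, 344, 472, 497, 516, 509, 500, 504, 463, 496, 496, 506]
308 [502, 411, 488, 592, 663, 669, 620, 623, 586, 585, 519, 483, 484, 484, 481, 477, 469, 465, 486, 477, 419, 397, 370, 321, 329]
```

The knob is at about (456, 272), as predicted for 1.57 rad, and the steel bar runs straight across behind the cleat. Handing in.

```bash
python3 -c "
from rig import manip
print(manip.job_done())"
```

```text
the job is handed in; nothing more can be done
None
```

The tray is in the drying rack against the end stop, which it bore on with roughly 8 N by my estimate. The retaining bar is swung shut behind it, and I handed the job in at about 29 s; no verdict came back.

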